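# Snap the yellow filter cap home on the gas test bench

## Robot

A 6-joint arm with a two-finger parallel gripper is mounted at the origin on the work surface. World frame = base frame: x ahead of the robot, y to its left, z up, the work surface at z = 0. Lengths are in m, angles in degrees, forces in N, time in s.
With the tool pointing down it reaches from about 0.25 to 0.725 m from the base axis. Payload 9.7 kg.
Tool frame: the origin (TCP) lies at the very end of the fingers, on their centre line; the grasp point (between the pads) lies 19 mm behind it; z points along the fingers, y is the line along which they close (so a half turn about z gives the same grasp; the last joint's range is limited). The gripper opens to 85 mm and grips with 20 to 120 N. Pads are 22 mm wide; open, the fingers measure 114 mm over their backs; the gripper's body (76 mm by 85 mm) begins 54 mm behind the grasp point. The pads swing forward as they close: fully open they stand 13 mm farther back than shut.
Start: joints at [66.406, 4.979, 10.078, 95.1, 0, 90], TCP at [0.22, 0.504, 0.231] pointing down, gripper open.
Joint ranges: [-179.16, 179.16], [-48.56, 103.87], [-65.8, 70.77], [-126.05, 130.52], [-82.76, 87.17], [-180, 180]. Speed limits (degrees/s): [127.2, 127.2, 147.25, 180, 180, 180].

## Interface

Orientations are given as [roll, pitch, yaw] about the fixed x, y, z axes, in that order (R = Rz(yaw) Ry(pitch) Rx(roll)).
In Python, from workcell import bot, viewer, finder gives the robot as it stands. The module is installed in compiled form; this text tells all that it offers.
- The arm moves only by the shell command python3 -m inch 'ROWS' [FORCE]. ROWS is JSON, a list that holds one entry, the list of rows, each a list of 7 numbers: the opening in per cent of the stroke, from 0 (shut) to 100 (fully open), then the shift along the tool's x, y, z in mm, then the turn, a rotation vector about the tool's x, y, z in degrees. In form: [[[grip, tx, ty, tz, ax, ay, az], ...]]. A call has 1 to 8 rows; each row shifts and turns the commanded pose from where the row before left it, along the tool's axes as they then stand; what a row does not reach is not made up. A row lasts 1/8 s, in which the tool goes at most 62.5 mm and 10.7 degrees, less where a joint would pass 70% of its speed; a pose out of reach is approached as far as the arm can. A call with a gripper value outside its range is refused whole. The fingers move at their own pace and stop on an object; FORCE is the grip in N (left out, the last holds). Time passes only in rows, so rows that do not move let the fingers close. It gives the time, the measured TCP pose, the force, the opening and the grip force at its end, in the units of the state.
- bot.get_obs(): the state, without advancing time (a new reading comes with each control period).
- viewer.camera(name): name is "side" or "top"; returns a dict with "pixels" (480x640x3 uint8, red, green, blue), "vfov" (degrees; the focal length in pixels is half the picture's height over the tangent of half this angle, whatever the lens; pixels are square), "cx", "cy" (the principal point, pixels), "R" (3x3) and "t" (3): a world point X has camera coordinates R X + t. Camera axes: x right, y down, z forward; pixel columns grow to the right and rows downward; lengths in m; the calibration is good to about 2 mm. A picture is of the moment at which its call begins. There is no depth.
- bot.job_done(): hands the job in; it is judged then, once.
Trained networks look in the newest picture that a camera, given by its name, has taken for a name from the list of things; names that differ only in an ending like _2 or _b are one class to them, and where a whole thing is asked for, a point or a joint stands for the part that bears it (a point fixed in the world has none). Each returns a list of dicts, best first, with "conf" (0 to 1); they miss things now and then, are a little off and sometimes report something else, mostly with a low value. They report only what shows in the picture. A call takes as long as a camera call. They do not tell look-alikes from the thing itself.
- finder.outline_of(camera, thing): "pixels" (480x640 bool, what is visible of it) and "extent" ([centre column, centre row, width, height] in pixels, round what is visible of it).
- finder.mark_of(camera, thing): "position" ([column, row] in pixels: a listed point, or the origin of a listed thing).
The state is a dict: "time": time; "q": joint angles; "qd": joint speeds; "joint_efforts": joint torques, N m; "ee_pos": TCP position; "tcp_rot": TCP orientation; "wrist_force": force on the tool from outside, world axes, zero at the start; "torque": the same for the moment, N m; "opening": finger opening in m; "grasp_force": force on a finger pad.
Only numpy, scipy, OpenCV 4.12 (cv2) and the standard library are available. Lean on these libraries where they do the work, as an engineer would, in place of code of your own. Each camera call takes 0.05 s, during which the arm holds its last target. There are 200 camera calls.

## Task

The yellow cap still stands up out of its filter holder. Take the red-handled pusher, press the yellow cap straight down with the pusher's foot until it snaps fully home, and then stand the pusher upright on the bench again and let go. Press only with the pusher, not with the gripper, and leave the green cap standing up as it is: its holder has no filter yet.

Things in the scene. Friction and masses are not known exactly. Their poses are not given: they have to be found in the camera images.
- pusher: Upright hand pusher, 95 mm tall, about 160 g, round. From below: white flat foot 40 mm across, 14 mm high; steel neck 24 mm across up to 30 mm; black collar 44 mm across from 30 to 36 mm; red grip 30 mm across from 36 to 95 mm. Origin: centre of the foot's underside; z up along the grip. Grip the red part from above, any yaw.
- yellow_cap: Yellow disc 47 mm across with a thin black cross on top, in a fixed grey holder 72 mm across, rim 60 mm above the bench. Origin: centre of its top face, z up. Moves only up and down: top 71.5 mm above the bench when up, 61.5 mm when home on a hard stop. A latch resists with up to about 12 N: under half way it springs back, past half way it snaps down and stays.
- green_cap: Green cap in another holder of the same kind and size, also up, top 71.5 mm above the bench; it is to stay up. Origin: centre of its top face, z up. Both holders stand on blue bases 90 mm across and have a brass stub reaching 60 mm from the axis on one side, 33 mm above the bench at most.
There are look-alikes about, which are no part of the job. Leave any blue look-alike of the pusher alone.

How it is judged:
By the outcome, as a careful person would: the job done as asked, in the order asked, and still so for the second after the job is handed in, with the robot touching nothing.
It also fails if it takes over 48 s, if anything falls off the work surface, if the arm or the gripper's body presses on something with over 40 N, if the wrist force passes 120 N, or if a joint passes its speed limit or range.

## Working session

There is one attempt and no reset: what is moved stays moved. The work goes in short steps, Python scripts to look and compute and a shell command to move; the robot and the scene stay as the last step left them, time stands still between calls to the robot, and variables do not carry over. Pictures are saved under pics/ and viewed, at most 10 in all, crops included, and the job is handed in when it is done.

```bash
mkdir -p pics
cat > h.py <<'E'
import numpy as np, cv2
from workcell import bot, viewer, finder
def ray(c,u,v):
    f=240/np.tan(np.radians(c["vfov"])/2); R=np.array(c["R"]);t=np.array(c["t"])
    return -R.T@t, R.T@np.array([(u-c["cx"])/f,(v-c["cy"])/f,1])
def atz(c,u,v,z):
    o,d=ray(c,u,v); return o+d*(z-o[2])/d[2]
def proj(c,X):
    f=240/np.tan(np.radians(c["vfov"])/2); p=np.array(c["R"])@X+np.array(c["t"])
    return p[:2]/p[2]*f+[c["cx"],c["cy"]]
E
python3 - <<'E'
from h import *
for n in ("top","side"):
    c=viewer.camera(n); cv2.imwrite(f"pics/{n}0.png",c["pixels"][:,:,::-1])
    print(n,c["vfov"],(-np.array(c["R"]).T@np.array(c["t"])).round(3))
    for th,z in (("pusher",0),("yellow_cap",.0715),("green_cap",.0715)):
        for m in finder.mark_of(n,th): print(th,round(m["conf"],2),np.round(m["position"],1),atz(c,*m["position"],z).round(4))
print(bot.get_obs())
E
```

```text
top 57.04224774783087 [0.466 0.024 0.828]
pusher 0.96 [213.2 246.7] [0.5084 0.2001 0.    ]
pusher 0.91 [241.3 296.4] [0.4149 0.1494 0.    ]
pusher 0.75 [227.9 198.1] [0.5991 0.1717 0.    ]
yellow_cap 0.66 [454.8 217.6] [ 0.5458 -0.2326  0.0715]
green_cap 0.74 [310.2 263.1] [0.4728 0.0205 0.0715]
side 47.65101664750703 [ 0.371 -0.599  0.775]
pusher 0.96 [296.2 207.5] [0.5121 0.1966 0.    ]
pusher 0.78 [254.1 233.1] [0.4165 0.1464 0.    ]
pusher 0.62 [341.5 208.2] [0.6016 0.1714 0.    ]
yellow_cap 0.76 [380.2 368.6] [ 0.5453 -0.2343  0.0715]
green_cap 0.79 [294.8 248.3] [0.475  0.024  0.0715]
{'time': 0.4, 'q': array([6.64059102e+01, 4.98197198e+00, 1.00732928e+01, 9.50995290e+01,
       1.36186850e-04, 9.00002612e+01]), 'qd': array([-0.03971488, -0.08325705,  0.16606892,  0.06639055, -0.06923419,
       -0.04443641]), 'joint_efforts': array([-4.39903179e-04, -5.19502759e+01,  4.64381862e+01,  3.37479738e-03,
        4.60456181e-05,  1.05694005e-05]), 'ee_pos': array([0.22012751, 0.50399535, 0.23121055]), 'tcp_rot': array([-1.79991792e+02, -1.36149430e-04,  1.56405649e+02]), 'wrist_force': array([0.00080729, 0.27272897, 0.35522819]), 'torque': array([ 0.0293025 , -0.00210014,  0.05662341]), 'grasp_force': 0.0, 'opening': 0.08551706676050384}
```

View pics/top0.png

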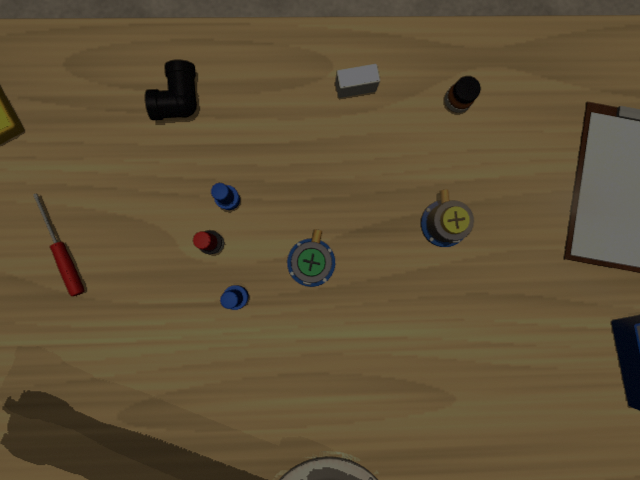

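View pics/side0.png

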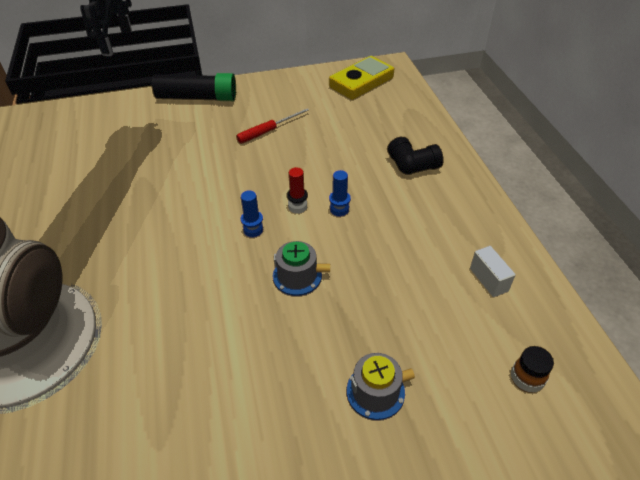

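The top view shows the red pusher at about (205,241), with blue look-alikes at (222,192) and (235,298). The green cap is at (311,262) and the yellow cap at (456,219). The side view agrees: red pusher (296,185), green cap (295,250), yellow cap (379,370). I'll refine the positions from the colour blobs, then move.

```bash
cat >> h.py <<'E'
def blob(c,hs,box):
    h=cv2.cvtColor(c["pixels"],cv2.COLOR_RGB2HSV); m=np.zeros(h.shape[:2],np.uint8)
    for lo,hi in hs: m|=cv2.inRange(h,lo,hi)
    b=np.zeros_like(m); x0,y0,x1,y1=box; b[y0:y1,x0:x1]=m[y0:y1,x0:x1]
    n,l,s,ce=cv2.connectedComponentsWithStats(b); i=1+s[1:,4].argmax(); return s[i],ce[i]
def tri(a,b):
    A=[];B=[]
    for o,d in (a,b):
        d=d/np.linalg.norm(d); P=np.eye(3)-np.outer(d,d); A.append(P);B.append(P@o)
    X=np.linalg.lstsq(np.vstack(A),np.hstack(B),rcond=None)[0]; return X
E
python3 - <<'E'
from h import *
T=viewer.camera("top");S=viewer.camera("side")
red=[((0,120,40),(8,255,255)),((172,120,40),(180,255,255))];yel=[((24,120,60),(34,255,255))];gr=[((45,100,40),(80,255,255))]
for nm,hs,bt,bs,z in (("red",red,(180,220,230,265),(270,155,320,215),.0655),("yel",yel,(430,190,480,250),(350,345,410,395),.0715),("gr",gr,(290,240,335,285),(270,230,320,275),.0715)):
    st,ct=blob(T,hs,bt); ss,cs=blob(S,hs,bs)
    print(nm,st,ct.round(1),ss,cs.round(1),"tri",tri(ray(T,*ct),ray(S,*cs)).round(4),atz(T,*ct,z).round(4),atz(S,*cs,z).round(4))
E
```

```text
red [193 232  18  18 248] [201.6 239.8] [289 167  16  32 403] [296.1 182.6] tri [0.5173 0.2079 0.057 ] [0.5174 0.2057 0.0655] [0.5148 0.1984 0.0655]
yel [443 206  27  27 503] [455.6 219.2] [362 356  33  32 792] [378.  371.3] tri [ 0.5427 -0.2353  0.067 ] [ 0.5429 -0.2339  0.0715] [ 0.5409 -0.2376  0.0715]
gr [298 249  27  27 527] [311.1 261.9] [282 242  27  24 521] [295.6 253.4] tri [0.4749 0.0189 0.0637] [0.4749 0.0189 0.0715] [0.4737 0.0121 0.0715]
```

```bash
python3 -m inch '[[[100,-55,-23,0,0,0,0],[100,-55,-23,0,0,0,0],[100,-55,-23,0,0,0,0],[100,-55,-23,0,0,0,0],[100,-55,-23,0,0,0,0],[100,-55,-23,0,0,0,0],[100,-58,-26,0,0,0,0],[100,0,0,0,0,0,0]]]'
```

```text
time: 1.5
ee_pos: [0.5114, 0.196, 0.2307]
tcp_rot: [-180.0, -0.0, 156.1]
wrist_force: [-0.4, -0.1, -0.4]
opening: 0.0853
grasp_force: 0.0
```

```bash
python3 -m inch '[[[100,0,2,40,0,0,0],[100,0,0,40,0,0,0],[100,0,0,35,0,0,0],[100,0,0,30,0,0,0],[100,0,0,20,0,0,0],[100,0,0,11,0,0,0],[100,0,0,0,0,0,0]]]' && python3 -m inch '[[[20,0,0,0,0,0,0],[20,0,0,0,0,0,0],[20,0,0,0,0,0,0],[20,0,0,0,0,0,0],[20,0,0,0,0,0,0],[20,0,0,0,0,0,0]]]' 80
```

```text
time: 2.38
ee_pos: [0.5097, 0.2013, 0.055]
tcp_rot: [-180.0, -0.0, 156.4]
wrist_force: [-0.6, 0.8, -0.3]
opening: 0.0854
grasp_force: 0.0
time: 3.12
ee_pos: [0.5105, 0.2012, 0.056]
tcp_rot: [180.0, 0.0, 156.4]
wrist_force: [-0.1, -0.3, 5.6]
opening: 0.0287
grasp_force: 78.5
```

```bash
python3 -m inch '[[[20,0,0,-10,0,0,0],[20,0,0,-30,0,0,0],[20,0,0,-40,0,0,0],[20,0,0,-40,0,0,0],[20,0,0,0,0,0,0]]]'
python3 - <<'E'
from h import *
a=viewer.camera("top")["pixels"];b=viewer.camera("side")["pixels"]
im=np.hstack([cv2.resize(x,None,fx=3,fy=3,interpolation=cv2.INTER_CUBIC) for x in (a[180:310,130:260],b[70:200,240:370])])
cv2.imwrite("pics/grasp.png",im[:,:,::-1])
E
```

```text
time: 3.75
ee_pos: [0.5113, 0.2015, 0.1788]
tcp_rot: [179.8, 0.2, 156.4]
wrist_force: [0.5, 0.2, -1.5]
opening: 0.0281
grasp_force: 79.0
```

View pics/grasp.png

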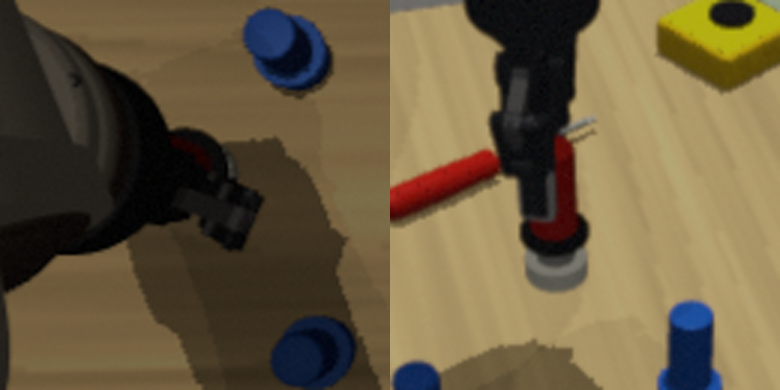

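The pusher is held and hangs vertical. Its foot is at side pixel about (295,160), a little to the right of the finger. Next I'll measure where the foot sits relative to the tool.

Run:
```python
from h import *
S=viewer.camera("side");e=bot.get_obs()["ee_pos"];print(e)
for z in(.118,.123): print(proj(S,[e[0],e[1],z]))
for m in finder.mark_of("side","pusher"): print(m["conf"],np.round(m["position"],1),[atz(S,*m["position"],z).round(4) for z in (.118,.123)])
h=cv2.cvtColor(S["pixels"],cv2.COLOR_RGB2HSV)
m=((h[...,1]<70)&(h[...,2]>70)).astype(np.uint8)
b=np.zeros_like(m);b[145:172,280:312]=m[145:172,280:312]
n,l,s,c=cv2.connectedComponentsWithStats(b);print(s[1:],c[1:])
# model silhouette of foot at TCP
def cyl(x,y,z0,z1,r):
    p=np.array([proj(S,[x+r*np.cos(t),y+r*np.sin(t),z]) for t in np.linspace(0,6.28,60) for z in(z0,z1)]);return p.min(0),p.max(0)
for z in (.118,.123): print("foot",cyl(e[0],e[1],z,z+.014,.02),"collar",cyl(e[0],e[1],z+.03,z+.036,.022))
T=viewer.camera("top")
for m in finder.mark_of("top","pusher"): print(m["conf"],np.round(m["position"],1),atz(T,*m["position"],.123).round(4))
```

```text
[0.50975556 0.20086151 0.17420054]
[292.06829642 161.36484475]
[291.94862466 159.29401595]
0.76 [342.3 205.7] [array([0.5695, 0.0598, 0.118 ]), array([0.5679, 0.0548, 0.123 ])]
0.72 [295.1 162. ] [array([0.5149, 0.1976, 0.118 ]), array([0.5138, 0.1915, 0.123 ])]
0.67 [252.3 231.5] [array([0.4072, 0.0373, 0.118 ]), array([0.4069, 0.0324, 0.123 ])]
[[285 153  20  15 196]] [[294.69387755 161.04591837]]
foot (array([281.0981976 , 148.93035819]), array([302.59479676, 168.1558624 ])) collar (array([279.30175533, 138.89230797]), array([303.16818595, 156.16972346]))
foot (array([280.9377058 , 146.82204885]), array([302.51263224, 166.08179147])) collar (array([279.13209091, 136.71725008]), array([303.08631571, 154.00255654]))
0.66 [240.6 293.8] [0.4265 0.1318 0.123 ]
0.56 [197.7 239.4] [0.5142 0.1981 0.123 ]
0.55 [228.9 200.5] [0.5754 0.1482 0.123 ]
```

```bash
python3 -m inch '[[[20,0,0,0,0,0,10],[20,0,0,0,0,0,10],[20,0,0,0,0,0,10],[20,0,0,0,0,0,10],[20,0,0,0,0,0,10],[20,0,0,0,0,0,10],[20,0,0,0,0,0,0]]]' && python3 -m inch '[[[20,-30,-1,0,0,0,0],[20,-60,-2,0,0,0,0],[20,-61,-2,0,0,0,0],[20,-61,-2,0,0,0,0],[20,-61,-2,0,0,0,0],[20,-60,-2,0,0,0,0],[20,-58,-1,0,0,0,0],[20,-40,-1,0,0,0,0]]]' && python3 -m inch '[[[20,0,0,0,0,0,0],[20,0,0,0,0,0,0]]]'
python3 - <<'E'
from h import *
T=viewer.camera("top");S=viewer.camera("side");o=bot.get_obs();print(o["ee_pos"],o["tcp_rot"],o["wrist_force"])
for n,c in (("top",T),("side",S)):
    for th,z in (("pusher",o["ee_pos"][2]-.0557),("yellow_cap",.0715)):
        for m in finder.mark_of(n,th): print(n,th,round(m["conf"],2),np.round(m["position"],1),atz(c,*m["position"],z).round(4))
a,b=T["pixels"],S["pixels"]
im=np.hstack([cv2.resize(x,None,fx=3,fy=3,interpolation=cv2.INTER_CUBIC) for x in (a[150:310,400:530],b[260:420,315:445])])
cv2.imwrite("pics/over.png",im[:,:,::-1])
E
```

```text
time: 4.92
ee_pos: [0.5098, 0.2009, 0.1745]
tcp_rot: [-179.9, 0.0, 96.5]
wrist_force: [0.3, 0.5, -2.1]
opening: 0.0284
grasp_force: 78.9
time: 5.92
ee_pos: [0.5449, -0.2312, 0.1746]
tcp_rot: [-180.0, -0.0, 96.6]
wrist_force: [0.4, 0.7, -0.4]
opening: 0.0282
grasp_force: 79.0
time: 6.18
ee_pos: [0.5451, -0.2284, 0.1748]
tcp_rot: [-180.0, -0.0, 96.5]
wrist_force: [-0.1, 0.4, -1.3]
opening: 0.0285
grasp_force: 79.1
[ 0.54531445 -0.22769907  0.17526991] [-1.79992148e+02 -1.62613422e-02  9.65543735e+01] [ 0.80866845  0.05012713 -1.05995349]
top pusher 0.81 [229.8 199.1] [0.5781 0.1473 0.1196]
top pusher 0.73 [466.5 215.4] [ 0.5439 -0.2358  0.1196]
top pusher 0.58 [237.2 295.4] [0.424  0.1377 0.1196]
top yellow_cap 0.88 [455.  218.5] [ 0.5442 -0.2329  0.0715]
side pusher 0.88 [255.1 230.9] [0.4118 0.036  0.1196]
side pusher 0.86 [380.9 353.8] [ 0.5414 -0.2379  0.1196]
side pusher 0.73 [339.1 205.9] [0.5635 0.0591 0.1196]
side yellow_cap 0.97 [377.1 369.4] [ 0.5406 -0.2344  0.0715]
```

View pics/over.png

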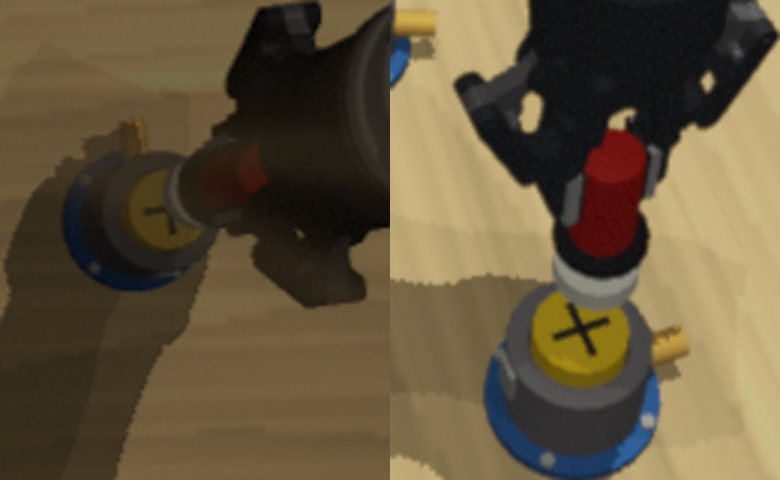

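The foot is above the cap: side view foot about (381,354), cap cross about (378,369), and both views put the axes within about 3 mm. I'll descend to just above the cap.

```bash
python3 -m inch '[[[20,1,0,15,0,0,0],[20,0,0,15,0,0,0],[20,0,0,10,0,0,0],[20,0,0,0,0,0,0],[20,0,0,0,0,0,0]]]'
python3 - <<'E'
from h import *
T=viewer.camera("top");S=viewer.camera("side");o=bot.get_obs();print(o["ee_pos"],o["wrist_force"])
a,b=T["pixels"],S["pixels"]
im=np.hstack([cv2.resize(x,None,fx=4,fy=4,interpolation=cv2.INTER_CUBIC) for x in (a[170:270,410:510],b[310:410,325:425])])
cv2.imwrite("pics/near.png",im[:,:,::-1])
E
```

```text
time: 7.1
ee_pos: [0.5453, -0.2278, 0.1356]
tcp_rot: [180.0, 0.0, 96.4]
wrist_force: [0.8, -0.5, -0.6]
opening: 0.0286
grasp_force: 79.1
[ 0.54546943 -0.22787478  0.13588107] [ 0.09910085 -0.33519787 -1.40253068]
```

View pics/near.png

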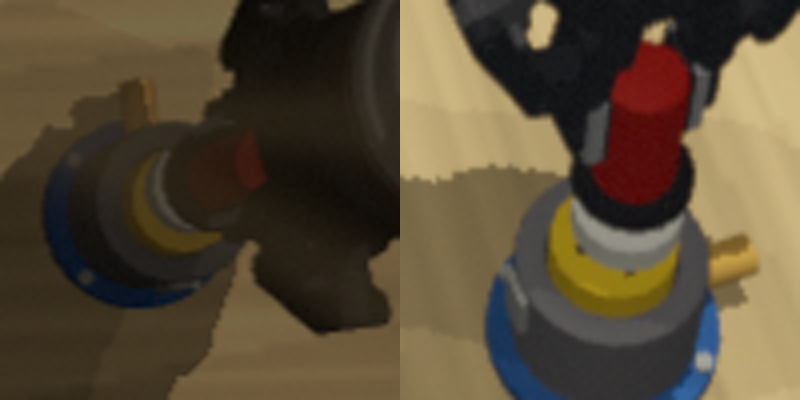

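Run:
```python
from h import *
T=viewer.camera("top");S=viewer.camera("side");e=bot.get_obs()["ee_pos"]
zf=e[2]-.0557
def ext(c,P,r,zs):
    p=np.array([proj(c,[P[0]+r*np.cos(t),P[1]+r*np.sin(t),z]) for t in np.linspace(0,6.28,90) for z in zs]);return np.r_[p.min(0),p.max(0)].round(1)
h={n:cv2.cvtColor(c["pixels"],cv2.COLOR_RGB2HSV) for n,c in(("T",T),("S",S))}
for n,c,box in(("T",T,(430,190,480,250)),("S",S,(350,330,410,395))):
    x0,y0,x1,y1=box
    for nm,m in (("yel",cv2.inRange(h[n],(22,140,50),(34,255,255))),("white",cv2.inRange(h[n],(0,0,95),(180,60,255)))):
        mm=m[y0:y1,x0:x1]; k,l,s,ce=cv2.connectedComponentsWithStats(mm)
        i=1+s[1:,4].argmax();q=s[i];print(n,nm,q[0]+x0,q[1]+y0,q[0]+q[2]+x0-1,q[1]+q[3]+y0-1,q[4])
    print(" model cap",ext(c,(.544,-.234),.0235,(.0605,.0715))," foot",ext(c,(.544,-.234),.02,(zf,zf+.014)))
    for d in ((.003,0),(0,.003)): print("  foot+",d,ext(c,(.544+d[0],-.234+d[1]),.02,(zf,zf+.014)))
```

```text
T yel 444 226 445 227 2Traceback (most recent call last):
  File "<stdin>", line 11, in <module>
ValueError: attempt to get argmax of an empty sequence
```

Run:
```python
from h import *
T=viewer.camera("top");S=viewer.camera("side");e=bot.get_obs()["ee_pos"]
zf=e[2]-.0557
def circ(c,P,r,z): return np.array([proj(c,[P[0]+r*np.cos(t),P[1]+r*np.sin(t),z]) for t in np.linspace(0,6.28,90)])
ims=[]
for c,(x0,y0) in((T,(410,170)),(S,(325,310))):
    im=cv2.resize(c["pixels"][y0:y0+100,x0:x0+100],None,fx=4,fy=4,interpolation=cv2.INTER_CUBIC)
    im=np.clip(im.astype(int)*(2 if c is T else 1),0,255).astype(np.uint8)
    for r,z,col in ((.0235,.0715,(255,0,0)),(.036,.06,(255,0,255)),(.02,zf,(0,255,255)),(.022,zf+.036,(0,255,0))):
        p=((circ(c,(.544,-.234),r,z)-[x0,y0]+.5)*4).round().astype(np.int32)
        cv2.polylines(im,[p],True,col,1)
    ims.append(im)
cv2.imwrite("pics/ov.png",np.hstack(ims)[:,:,::-1])
```

```text
(no output)
```

View pics/ov.png

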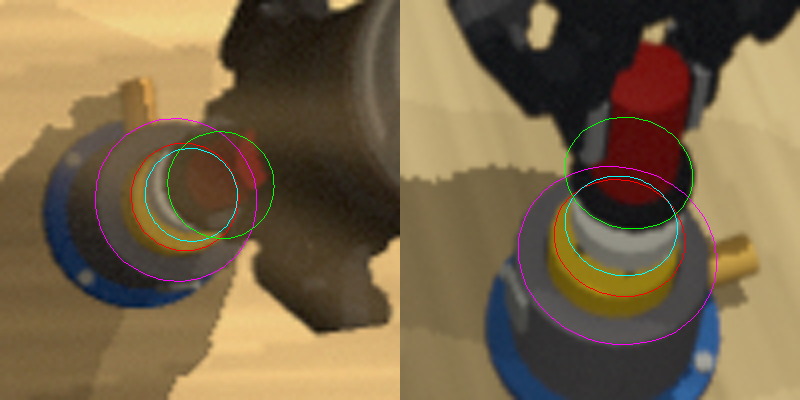

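Overlay: in the side view the foot spans columns 570–683 and the cap 548–678, so the foot is about 3–4 mm too far in +x. The top view puts it about 2 mm too far in −y. I'll correct both and then press.

```bash
python3 -m inch '[[[20,2,-3,0,0,0,0],[20,0,0,4,0,0,0],[20,0,0,2,0,0,0],[20,0,0,0,0,0,0]]]' 100 && python3 -m inch '[[[20,0,0,2,0,0,0],[20,0,0,2,0,0,0],[20,0,0,1,0,0,0],[20,0,0,0,0,0,0]]]' && python3 -m inch '[[[20,0,0,1,0,0,0],[20,0,0,2,0,0,0],[20,0,0,0,0,0,0]]]' && python3 -m inch '[[[20,0,0,2,0,0,0],[20,0,0,0,0,0,0]]]'
```

```text
time: 7.9
ee_pos: [0.5419, -0.226, 0.1289]
tcp_rot: [-180.0, -0.0, 96.4]
wrist_force: [0.1, -0.0, -1.4]
opening: 0.0281
grasp_force: 98.4
time: 8.4
ee_pos: [0.5422, -0.2262, 0.1255]
tcp_rot: [179.9, 0.0, 96.4]
wrist_force: [-1.8, 1.1, 6.8]
opening: 0.0281
grasp_force: 99.0
time: 8.78
ee_pos: [0.5419, -0.2261, 0.1209]
tcp_rot: [-180.0, -0.0, 96.4]
wrist_force: [-0.2, -0.0, -1.2]
opening: 0.0284
grasp_force: 98.4
time: 9.02
ee_pos: [0.5419, -0.226, 0.1188]
tcp_rot: [-180.0, -0.0, 96.4]
wrist_force: [0.4, 0.2, -1.3]
opening: 0.0281
grasp_force: 98.4
```

```bash
python3 -m inch '[[[20,0,0,2,0,0,0],[20,0,0,0,0,0,0]]]' && python3 -m inch '[[[20,0,0,1,0,0,0],[20,0,0,0,0,0,0]]]' && python3 -m inch '[[[20,0,0,1,0,0,0],[20,0,0,0,0,0,0]]]'
```

```text
time: 9.28
ee_pos: [0.5421, -0.2261, 0.1176]
tcp_rot: [180.0, 0.0, 96.4]
wrist_force: [0.2, -0.1, 0.8]
opening: 0.028
grasp_force: 98.5
time: 9.52
ee_pos: [0.5422, -0.2262, 0.1175]
tcp_rot: [179.9, 0.0, 96.4]
wrist_force: [-1.9, 0.4, 6.8]
opening: 0.0281
grasp_force: 99.4
time: 9.78
ee_pos: [0.5422, -0.2262, 0.1174]
tcp_rot: [179.9, 0.1, 96.4]
wrist_force: [-4.5, 1.1, 13.4]
opening: 0.028
grasp_force: 99.8
```

Force rose sharply at the hard stop, so the cap is home. I'll lift, check it, and carry the pusher to a free spot at about (0.42, −0.12).

```bash
python3 -m inch '[[[20,0,0,-4,0,0,0],[20,0,0,-15,0,0,0],[20,0,0,-25,0,0,0],[20,0,0,-15,0,0,0],[20,0,0,0,0,0,0]]]' && python3 -m inch '[[[20,20,-18,0,0,0,0],[20,40,-37,0,0,0,0],[20,39,-37,0,0,0,0],[20,20,-18,0,0,0,0],[20,0,0,0,0,0,0],[20,0,0,0,0,0,0]]]'
python3 - <<'E'
from h import *
T=viewer.camera("top");S=viewer.camera("side");o=bot.get_obs();print(o["ee_pos"],o["wrist_force"])
st,ct=blob(T,[((22,100,40),(34,255,255))],(430,190,480,250)); ss,cs=blob(S,[((24,120,60),(34,255,255))],(350,345,410,395)); print(st,ct,ss,cs)
a,b=T["pixels"],S["pixels"]
im=np.hstack([cv2.resize(x,None,fx=2,fy=2,interpolation=cv2.INTER_CUBIC) for x in (a[170:370,320:520],b[210:410,225:425])])
cv2.imwrite("pics/after.png",im[:,:,::-1])
E
```

```text
time: 10.4
ee_pos: [0.5426, -0.2263, 0.1756]
tcp_rot: [179.9, 0.1, 96.4]
wrist_force: [-0.2, -0.8, -1.4]
opening: 0.0283
grasp_force: 98.6
time: 11.15
ee_pos: [0.4198, -0.1203, 0.1739]
tcp_rot: [-180.0, 0.0, 96.4]
wrist_force: [-0.1, -0.8, -0.8]
opening: 0.0279
grasp_force: 99.1
[ 0.41987893 -0.12052448  0.17380362] [ 0.62782163 -0.15919883 -0.83809608]
[441 207  27  27 537] [453.88640596 220.08007449] [362 359  33  30 740] [377.70945946 373.5972973 ]
```

View pics/after.png

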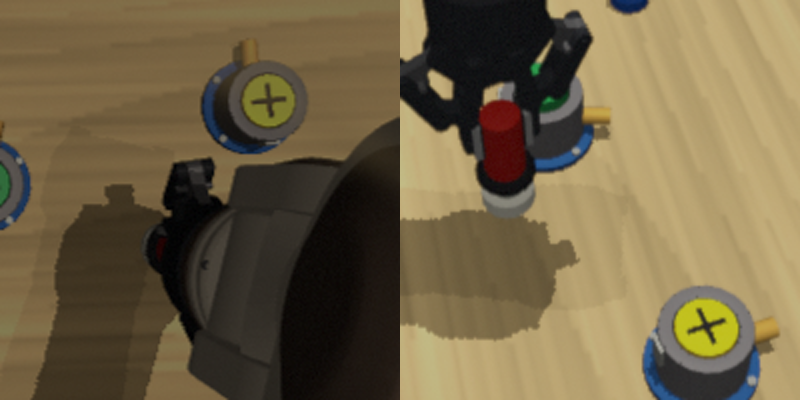

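The cap now sits flush with its rim (crop about (707,327)) and the green cap is clear of the arm. The bench below the pusher is free, so I'll set it down.

```bash
python3 -m inch '[[[20,0,0,25,0,0,0],[20,0,0,30,0,0,0],[20,0,0,30,0,0,0],[20,0,0,20,0,0,0],[20,0,0,7,0,0,0],[20,0,0,0,0,0,0],[20,0,0,0,0,0,0]]]' && python3 -m inch '[[[20,0,0,2,0,0,0],[20,0,0,1,0,0,0],[20,0,0,0,0,0,0]]]' && python3 -m inch '[[[20,0,0,1,0,0,0],[20,0,0,1,0,0,0],[20,0,0,0,0,0,0]]]'
```

```text
time: 12.12
ee_pos: [0.42, -0.1203, 0.0631]
tcp_rot: [179.9, 0.0, 96.4]
wrist_force: [0.3, 0.2, -1.6]
opening: 0.028
grasp_force: 99.1
time: 12.5
ee_pos: [0.4194, -0.1201, 0.0593]
tcp_rot: [180.0, 0.0, 96.4]
wrist_force: [0.1, -0.2, -1.7]
opening: 0.0279
grasp_force: 99.1
time: 12.88
ee_pos: [0.4193, -0.1201, 0.0572]
tcp_rot: [-180.0, -0.0, 96.4]
wrist_force: [0.6, -0.3, -0.8]
opening: 0.0282
grasp_force: 99.1
```

```bash
python3 -m inch '[[[20,0,0,1,0,0,0],[20,0,0,0.5,0,0,0],[20,0,0,0,0,0,0]]]'
```

```text
time: 13.25
ee_pos: [0.4195, -0.1201, 0.056]
tcp_rot: [180.0, 0.0, 96.4]
wrist_force: [-1.5, 0.2, 2.0]
opening: 0.0282
grasp_force: 99.1
```

```bash
python3 -m inch '[[[45,0,0,0,0,0,0],[60,0,0,0,0,0,0],[80,0,0,0,0,0,0],[100,0,0,0,0,0,0],[100,0,0,0,0,0,0],[100,0,0,0,0,0,0],[100,0,0,0,0,0,0]]]' 20 && python3 -m inch '[[[100,0,0,-10,0,0,0],[100,0,0,-25,0,0,0],[100,0,0,-40,0,0,0],[100,0,0,-40,0,0,0],[100,0,0,-40,0,0,0],[100,60,0,0,0,0,0],[100,60,0,0,0,0,0],[100,60,0,0,0,0,0]]]' && python3 -m inch '[[[100,60,0,0,0,0,0],[100,0,0,0,0,0,0],[100,0,0,0,0,0,0]]]'
python3 - <<'E'
from h import *
S=viewer.camera("side");print(bot.get_obs()["ee_pos"]);cv2.imwrite("pics/end.png",S["pixels"][:,:,::-1])
E
```

```text
time: 14.12
ee_pos: [0.4194, -0.1201, 0.0558]
tcp_rot: [-180.0, 0.0, 96.4]
wrist_force: [-0.1, 0.3, 0.1]
opening: 0.0855
grasp_force: 0.0
time: 15.12
ee_pos: [0.399, 0.0603, 0.2118]
tcp_rot: [179.9, -0.0, 96.3]
wrist_force: [1.7, 0.0, -0.2]
opening: 0.0857
grasp_force: 0.0
time: 15.5
ee_pos: [0.3926, 0.1184, 0.2113]
tcp_rot: [180.0, 0.0, 96.5]
wrist_force: [0.5, -0.3, 0.1]
opening: 0.0852
grasp_force: 0.0
[0.39277334 0.117738   0.21116127]
```

View pics/end.png

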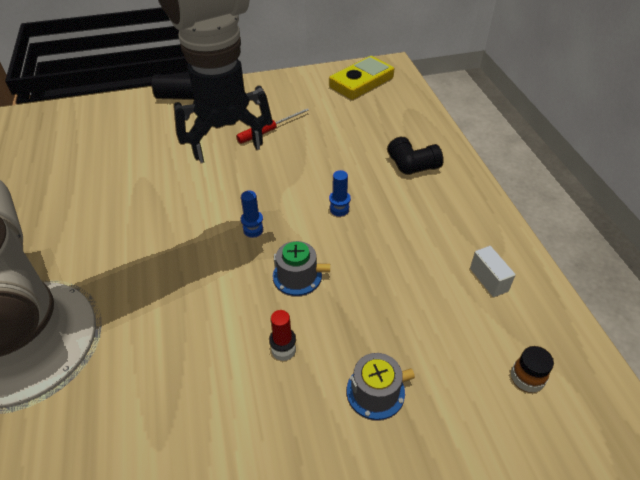

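The pusher stands upright at (282,335). The yellow cap is flush at (378,373), the green cap is still up at (296,253), and the blue look-alikes have not moved.

```bash
python3 -c "from workcell import bot; print(bot.job_done())"
```

```text
the job is handed in; nothing more can be done
None
```

The yellow cap is pressed fully home, the pusher stands upright and released on the bench at about (0.42, −0.12), the green cap is still up, and the job was handed in at about 15.5 s; no verdict came back.

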